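# Pin the cage-gate hinge in its jig

### The job

Fit the hinge pin with the red grip to the gate hinge in the bench jig: start it in the hole of the orange upper knuckle, ease the orange leaf along its slide until that hole lines up with the hidden hole of the blue lower knuckle beneath, and thread the pin down through both, gently, until its collar lies flat on the orange knuckle. Then let go and leave the spare pins and everything else on the bench as they are.

Things in the scene. Friction and masses are not known exactly. Their poses are not given: they have to be found in the camera images.
- pin_grip (a point): Centre of the red grip of the hinge pin, the part to hold: a red block 18 x 18 mm and 44 mm tall, faces along this point's x and y axes, z up out of the pin. Below it: a steel collar 24 mm in diameter, 4 mm thick (its underside 26 mm below this point), then a round steel shank 12 mm in diameter, 50 mm long, the last 5 mm tapering to 6 mm. About 90 g.
- pin_tip (a point): Tip of the shank of the red pin, on its axis, 76 mm below the centre of the grip; same axes as pin_grip.
- stand: Fixed wooden stand, 70 x 210 mm (x, y), 56 mm high, origin under its centre. Three pins stand upright in a row of holes along its y, 70 mm apart, collars resting on the wood; which pin is in which hole varies. The pins' x and y axes start along the stand's.
- leaf_hole (a point): Centre of the upper mouth of the upright 14 mm hole right through the orange upper knuckle (46 x 70 mm, 20 mm thick, top 72 mm above the bench, hole 25 mm from its jig -y end). The leaf's strap runs from it to jig +x. The leaf slides along the jig's y only, stiffly (about 4 N), stays where left, and starts drawn back with 38 to 44 mm of travel towards +y.
- jig: Steel hinge jig fixed on the bench, base plate 200 x 250 mm, 12 mm thick. Origin on the bench surface; z up; y is the leaf's slide direction; both hole centres lie on its x = 0 line. Nothing in it but the pin stands higher than 72 mm. The hinge is spoilt if the pin's contact forces on it (down and sideways added up) pass 45 N, so keep pushes near 10 N.
- blue_top (a point): A point on the top face (50 mm above the bench) of the fixed blue lower knuckle, a block 50 mm across and 110 mm long in y, 2 mm under the orange one. NOT its hole: one upright 14.5 mm hole right through, 38 mm deep, hidden under the leaf, at jig x = 0 and, unmeasured, 6 to 34 mm further to jig +y than the orange hole starts. Pin tip: 50 mm up when standing on this face, 22 mm when home.
- spare1: Spare pin like the red one but with a blue grip, in the same stand; origin at the shank's tip. Leave it.
- spare2: Spare pin like the red one but with a black grip, in the same stand; origin at the shank's tip. Leave it.
- carton_mid (a point): Centre of a brown cardboard carton, 80 x 110 x 70 mm high. Leave it.
- tape_mid (a point): Centre of a roll of pale tape lying flat, 100 mm in diameter, 48 mm high. Leave it.
- jar_mid (a point): Middle of a jar with a blue cap, 70 mm in diameter, 90 mm high. Leave it.
- wrench: Steel wrench lying on the bench. Leave it.
There are look-alikes about, which are no part of the job. Leave any white look-alike of the part that bears pin_grip alone.

How it is judged:
By the outcome, as a careful person would: the job done as asked, in the order asked, and still so for the second after the job is handed in, with the robot touching nothing.
It also fails if it takes over 64 s, if anything falls off the work surface, if the arm or the gripper's body presses on something with over 40 N, if the wrist force passes 120 N, or if a joint passes its speed limit or range.

### The arm

A 7-joint arm with a two-finger parallel gripper is mounted at the origin on the work surface. World frame = base frame: x ahead of the robot, y to its left, z up, the work surface at z = 0. Lengths are in m, angles in rad, forces in N, time in s.
With the tool pointing down it reaches from about 0.4 to 0.875 m from the base axis. Payload 19.3 kg.
Tool frame: the origin (TCP) lies at the very end of the fingers, on their centre line; the grasp point (between the pads) lies 19 mm behind it; z points along the fingers, y is the line along which they close (so a half turn about z gives the same grasp; the last joint's range is limited). The gripper opens to 85 mm and grips with 20 to 120 N. Pads are 22 mm wide; open, the fingers measure 114 mm over their backs; the gripper's body (76 mm by 85 mm) begins 54 mm behind the grasp point. The pads swing forward as they close: fully open they stand 13 mm farther back than shut.
Start: joints at [-1.219, 0.521, -0.036, 1.599, 0.021, 1.021, -0.113], TCP at [0.256, 0.57, 0.231] pointing down, gripper open.
Joint ranges: [-2.91, 2.91], [-0.3, 2.13], [-1.5, 1.42], [0.17, 2.43], [-1.26, 4.41], [0.16, 1.93], [-2.52, 2.52]. Speed limits (rad/s): [1.89, 1.89, 2.39, 2.39, 3.01, 3.01, 3.01].

### API

Orientations are given as [roll, pitch, yaw] about the fixed x, y, z axes, in that order (R = Rz(yaw) Ry(pitch) Rx(roll)).
In Python, from workcell import bot gives the robot as it stands.
- The arm moves only by the tool servo_tool, never from a script. Its argument "plan" is a list of rows, each a list of 7 numbers: the finger opening in cm, from 0 to 8.54, then the shift along the tool's x, y, z in cm, then the turn, a rotation vector about the tool's x, y, z in degrees. In form: [[fingers, x, y, z, wx, wy, wz], ...]. A call has 1 to 10 rows; each row is the pose to reach, as a shift and turn from the pose commanded when the call began, along the tool's axes at that moment; what a row does not reach only later rows make up. A row lasts 1/10 s, in which the tool goes at most 50 mm and 8.59 degrees, less where a joint would pass 70% of its speed; a pose out of reach is approached as far as the arm can. A call with a gripper value outside its range is refused whole. The fingers move at their own pace and stop on an object; "force" is the grip in N (left out, the last holds). Time passes only in rows, so rows that repeat a pose let the fingers close. It gives the time, the measured TCP pose, the force, the opening and the grip force at its end, in the units of the state.
- bot.observe(): the state, without advancing time (a new reading comes with each control period).
- bot.grab_frame(name): name is "scene" or "top"; returns a dict with "frame" (480x640x3 uint8, blue, green, red), "mtx" (3x3 intrinsics, pixels), "R" (3x3) and "t" (3): a world point X has camera coordinates R X + t. Camera axes: x right, y down, z forward; pixel columns grow to the right and rows downward; lengths in m; the calibration is good to about 2 mm. A picture is of the moment at which its call begins. There is no depth.
- bot.job_done(): hands the job in; it is judged then, once.
The state is a dict: "clock": time; "qpos": joint angles; "qd": joint speeds; "joint_efforts": joint torques, N m; "position": TCP position; "tool_rot": TCP orientation; "force": force on the tool from outside, world axes, zero at the start; "moment": the same for the moment, N m; "grip_width": finger opening in m; "finger_force": force on a finger pad.
Only numpy, scipy, OpenCV 4.12 (cv2) and the standard library are available. Lean on these libraries where they do the work, as an engineer would, in place of code of your own. Each camera call takes 0.05 s, during which the arm holds its last target. There are 200 camera calls.

## Working session

There is one attempt and no reset: what is moved stays moved. The work goes in short steps, Python scripts to look and compute and a tool call to move; the robot and the scene stay as the last step left them, time stands still between calls to the robot, and variables do not carry over. Pictures are saved under pics/ and viewed, at most 10 in all, crops included, and the job is handed in when it is done.

Besides the shell and the picture viewer there is one more tool, called after "Emit:" by a JSON object that holds its "name" and its "arguments", one argument or row to a line. servo_tool: Moves the arm, as the interface text tells. Its arguments: {"type":"object","properties":{"plan":{"type":"array","items":{"type":"array","items":{"type":"number"}}},"force":{"type":"number"}},"required":["plan"]}

```bash
mkdir -p pics; cat > h.py <<'E'
import numpy as np, cv2
from workcell import bot
def snap(n,f=None):
    d=bot.grab_frame(n); 
    if f: cv2.imwrite('pics/'+f,d['frame'])
    return d
def ray(d,u,v,z):
    r=np.array(d['R']).T@np.linalg.inv(d['mtx'])@np.array([u,v,1.]); c=-np.array(d['R']).T@np.array(d['t']).ravel()
    return c+r*(z-c[2])/r[2]
def proj(d,X):
    p=np.array(d['mtx'])@(np.array(d['R'])@np.array(X)+np.array(d['t']).ravel()); return p[:2]/p[2]
E
python3 - <<'E'
from h import *
import pickle
for n in('scene','top'):
    d=snap(n,n+'0.png'); pickle.dump(d,open(n+'0.pkl','wb'))
    print(n,-np.array(d['R']).T@np.array(d['t']).ravel(),d['mtx'][0][0],np.array(d['R'])[2])
print(bot.observe())
E
```

```text
scene [ 1.06644883 -0.86029498  0.75648348] 493.7999456892128 [-0.4373566   0.69600007 -0.56947617]
top [ 0.42542355 -0.00740847  1.2155704 ] 502.1829853269932 [ 0.10971655 -0.01623299 -0.99383035]
{'clock': 0.1, 'qpos': array([-1.21922102,  0.52194157, -0.03632202,  1.59991741,  0.02117949,
        1.02108861, -0.1128413 ]), 'qd': array([ 0.00126898, -0.00170309, -0.00073606, -0.00041532, -0.00229896,
       -0.00124565, -0.00075475]), 'joint_efforts': array([ 2.67763695e-03, -9.28489137e+01,  1.98350519e+00, -3.70534623e+01,
        1.81854033e-02,  5.32583203e-03, -3.33026364e-06]), 'position': array([0.2557746 , 0.56995819, 0.23080337]), 'tool_rot': array([-3.14062315e+00,  5.17983042e-05,  2.71974908e+00]), 'force': array([-0.37571938, -0.26893717,  0.22264427]), 'moment': array([-0.02504273,  0.00638445,  0.03109338]), 'finger_force': 0.0, 'grip_width': 0.08515394861187012}
```

View pics/scene0.png

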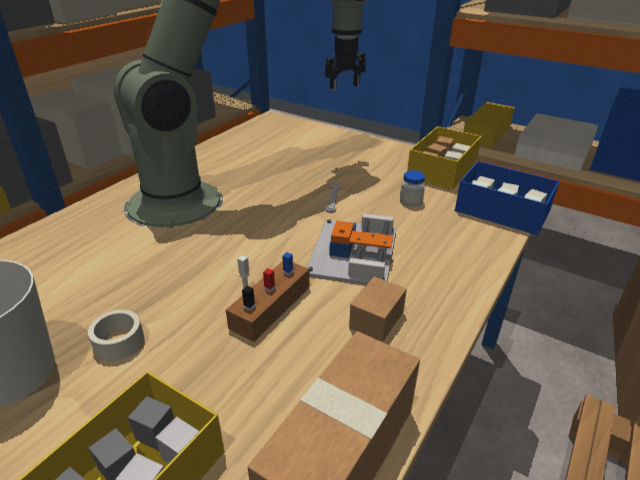

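View pics/top0.png

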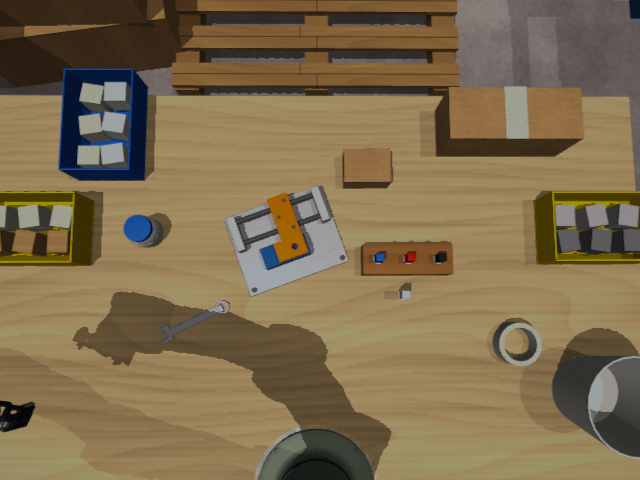

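The scene view shows the jig at about (355,250), the stand at (270,298), the carton at (378,307), and the tape, jar and wrench. In the top view:
- Red grip at (409,257), the choice by its colour.
- Blue grip at (380,257), black grip at (440,257).
- White look-alike at (404,293), outside the stand.

Next, a close crop to check the choice.

```bash
python3 - <<'E'
import cv2
a=cv2.imread('pics/top0.png'); b=cv2.imread('pics/scene0.png')
cv2.imwrite('pics/c1.png',cv2.resize(a[180:300,220:380],None,fx=5,fy=5,interpolation=cv2.INTER_CUBIC))
cv2.imwrite('pics/c2.png',cv2.resize(b[205:340,220:400],None,fx=4.4,fy=4.4,interpolation=cv2.INTER_CUBIC))
cv2.imwrite('pics/c3.png',cv2.resize(a[230:305,355:460],None,fx=7,fy=7,interpolation=cv2.INTER_CUBIC))
E
```

```text
(no output)
```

View pics/c1.png

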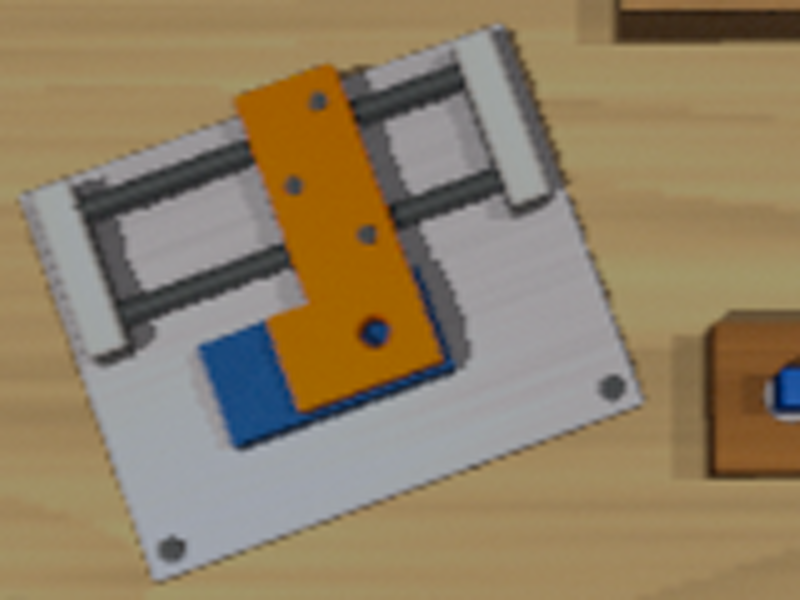

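View pics/c2.png

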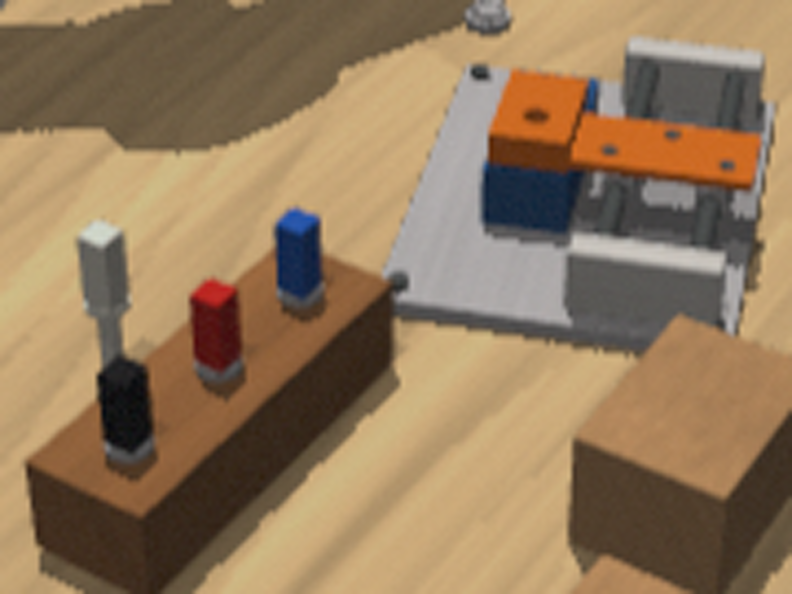

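View pics/c3.png

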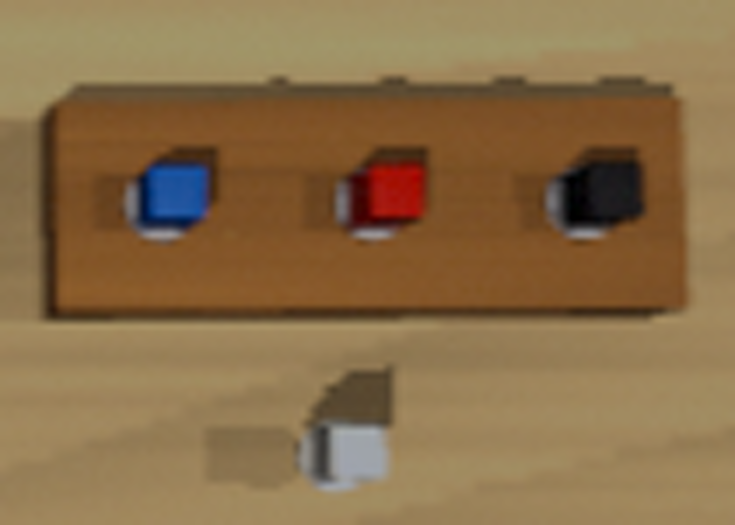

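c3 confirms the red pin is in the middle stand hole, with its grip top at about (397,191) in the crop. Blue is to its left, black to its right, and the white one stands separately. In c1 the leaf hole is at about (374,331), with the blue face seen through it. The jig is turned about 20°.

```bash
cat >> h.py <<'E'
import pickle
T=pickle.load(open('top0.pkl','rb')) if __import__('os').path.exists('top0.pkl') else None
S=pickle.load(open('scene0.pkl','rb'))
def c1(x,y): return 220+(x+.5)/5-.5,180+(y+.5)/5-.5
def c2(x,y): return 220+(x+.5)/4.4-.5,205+(y+.5)/4.4-.5
def c3(x,y): return 355+(x+.5)/7-.5,230+(y+.5)/7-.5
def tri(pt,ps):
    A=[]
    for d,p in((T,pt),(S,ps)):
        P=np.array(d['mtx'])@np.c_[d['R'],np.array(d['t']).ravel()]
        A.append((P,np.array(p,float).reshape(2,1)))
    X=cv2.triangulatePoints(A[0][0],A[1][0],A[0][1],A[1][1]).ravel(); return X[:3]/X[3]
E
python3 - <<'E'
from h import *
np.set_printoptions(precision=4,suppress=True)
print('red tri',tri(c3(397,191),c2(216,289)),'top',ray(T,*c3(397,191),.104),'scene',ray(S,*c2(216,289),.104))
for n,a,b in(('blue',(179,194),(299,216)),('black',(612,191),(125,367))):
    print(n,tri(c3(*a),c2(*b)),ray(T,*c3(*a),.104),ray(S,*c2(*b),.104))
print('white',tri(c3(358,452),c2(101,234)))
print('hole tri',tri(c1(374,331),c2(537,115)),ray(T,*c1(374,331),.072),ray(S,*c2(537,115),.072))
print('stand',*[ray(T,*c3(*p),.056) for p in((57,100),(683,97),(688,310),(57,312))])
P=[ray(T,*c1(*p),.012) for p in((157,580),(640,402),(507,27),(22,197))]
for i in range(4): e=P[(i+1)%4]-P[i]; print('plate',P[i],np.hypot(*e[:2]),np.degrees(np.arctan2(e[1],e[0])))
# orange knuckle corners and edges z=.072
O=[ray(T,*c1(*p),.072) for p in((302,412),(443,358),(268,322),(323,66),(237,98))]
for o in O: print('or',o)
ps=[ray(T,*c1(*p),.012) for p in((172,548),(612,386))]; print('bolts',ps)
E
```

```text
red tri [ 0.5291 -0.2133  0.1039] top [ 0.5287 -0.2136  0.104 ] scene [ 0.5297 -0.213   0.104 ]
blue [ 0.5285 -0.1435  0.1049] [ 0.5279 -0.1441  0.104 ] [ 0.5285 -0.1419  0.104 ]
black [ 0.5289 -0.2823  0.1032] [ 0.5285 -0.2824  0.104 ] [ 0.53   -0.2827  0.104 ]
white [ 0.4462 -0.2007  0.096 ]
hole tri [0.5582 0.0485 0.071 ] [0.5578 0.0483 0.072 ] [0.5591 0.0473 0.072 ]
stand [ 0.5638 -0.1098  0.056 ] [ 0.5643 -0.3189  0.056 ] [ 0.4932 -0.3184  0.056 ] [ 0.4933 -0.109   0.056 ]
plate [0.4457 0.1541 0.012 ] 0.2458798948381964 -69.92910520243959
plate [ 0.53   -0.0768  0.012 ] 0.19484642124829724 19.007415422414287
plate [ 0.7143 -0.0134  0.012 ] 0.24941304713153034 109.63257016832779
plate [0.6305 0.2216 0.012 ] 0.19672092198639954 -159.95547103477264
or [0.5207 0.081  0.072 ]
or [0.5453 0.0167 0.072 ]
or [0.5621 0.0968 0.072 ]
or [0.6815 0.0722 0.072 ]
or [0.6664 0.1119 0.072 ]
bolts [array([0.4608, 0.1472, 0.012 ]), array([ 0.5378, -0.0634,  0.012 ])]
```

Both views agree: the red grip top triangulates to z = 0.104 and the hole to 0.071, against the expected 0.104 and 0.072. Jig yaw is 20°. Moving towards the stand.

Emit:
{"name": "servo_tool", "arguments": {
  "plan": [
    [4.5,-57.0,-60.3,3,0,0,65.8],
    [4.5,-57.0,-60.3,3,0,0,65.8],
    [4.5,-57.0,-60.3,3,0,0,65.8],
    [4.5,-57.0,-60.3,3,0,0,65.8],
    [4.5,-57.0,-60.3,3,0,0,65.8],
    [4.5,-57.0,-60.3,3,0,0,65.8],
    [4.5,-57.0,-60.3,3,0,0,65.8],
    [4.5,-57.0,-60.3,3,0,0,65.8],
    [4.5,-57.0,-60.3,3,0,0,65.8],
    [4.5,-57.0,-60.3,3,0,0,65.8]
  ],
  "force": 80
}}

```text
clock: 1.1
position: [0.4205, 0.0965, 0.2133]
tool_rot: [3.141, -0.0, 1.572]
force: [1.4, 1.1, -1.1]
grip_width: 0.045
finger_force: 0.0
```

Emit:
{"name": "servo_tool", "arguments": {
  "plan": [
    [4.5,-30.0,10.5,4,0,0,0],
    [4.5,-30.0,10.5,4,0,0,0],
    [4.5,-30.0,10.5,4,0,0,0],
    [4.5,-30.0,10.5,4,0,0,0],
    [4.5,-30.0,10.5,4,0,0,0],
    [4.5,-30.0,10.5,4,0,0,0],
    [4.5,-30.0,10.5,4,0,0,0],
    [4.5,-30.0,10.5,4,0,0,0],
    [4.5,-30.0,10.5,4,0,0,0],
    [4.5,-30.0,10.5,4,0,0,0]
  ]
}}

```text
clock: 2.1
position: [0.5254, -0.2005, 0.1732]
tool_rot: [-3.141, -0.001, 1.572]
force: [0.2, 0.2, 0.0]
grip_width: 0.0449
finger_force: 0.0
```

Emit:
{"name": "servo_tool", "arguments": {
  "plan": [
    [4.5,-1.28,0.36,0,0,0,0],
    [4.5,-1.28,0.36,3,0,0,0],
    [4.5,-1.28,0.36,6,0,0,0],
    [4.5,-1.28,0.36,8,0,0,0],
    [4.5,-1.28,0.36,9.5,0,0,0],
    [4.5,-1.28,0.36,10.6,0,0,0],
    [4.5,-1.28,0.36,10.6,0,0,0],
    [4.5,-1.28,0.36,10.6,0,0,0]
  ]
}}

```text
clock: 2.9
position: [0.5295, -0.2146, 0.0678]
tool_rot: [3.141, 0.0, 1.571]
force: [-0.6, -0.2, 1.9]
grip_width: 0.0449
finger_force: 0.0
```

Emit:
{"name": "servo_tool", "arguments": {
  "plan": [
    [4.5,0.1,0,0,0,0,0],
    [1.5,0.1,0,0,0,0,0],
    [1.5,0.1,0,0,0,0,0],
    [1.5,0.1,0,0,0,0,0],
    [1.5,0.1,0,0,0,0,0],
    [1.5,0.1,0,0,0,0,0],
    [1.5,0.1,0,0,0,0,0],
    [1.5,0.1,0,0,0,0,0]
  ],
  "force": 80
}}

```text
clock: 3.7
position: [0.5295, -0.2134, 0.0679]
tool_rot: [3.141, -0.0, 1.571]
force: [-0.6, 1.0, 8.3]
grip_width: 0.0172
finger_force: 77.8
```

Emit:
{"name": "servo_tool", "arguments": {
  "plan": [
    [1.5,0,0,-1,0,0,0],
    [1.5,0,0,-2.5,0,0,0],
    [1.5,0,0,-4.5,0,0,0],
    [1.5,0,0,-7,0,0,0],
    [1.5,0,0,-10,0,0,0],
    [1.5,0,0,-13,0,0,0],
    [1.5,0,0,-13.5,0,0,0],
    [1.5,0,0,-13.5,0,0,0]
  ]
}}

```text
clock: 4.5
position: [0.5296, -0.2135, 0.2039]
tool_rot: [3.139, 0.0, 1.571]
force: [0.3, 0.9, -0.6]
grip_width: 0.0173
finger_force: 78.0
```

Emit:
{"name": "servo_tool", "arguments": {
  "plan": [
    [1.5,2,0.3,0,0,0,0],
    [1.5,6,0.9,0,0,0,-5],
    [1.5,10,1.5,0,0,0,-10],
    [1.5,14,2,0,0,0,-15],
    [1.5,18,2.5,0,0,0,-20],
    [1.5,22,2.8,0,0,0,-20],
    [1.5,24.6,2.9,0,0,0,-20],
    [1.5,26.16,2.9,0,0,0,-20],
    [1.5,26.16,2.9,0,0,0,-20],
    [1.5,26.16,2.9,0,0,0,-20]
  ]
}}

```text
clock: 5.5
position: [0.5578, 0.0472, 0.2019]
tool_rot: [-3.141, 0.001, 1.92]
force: [0.3, -0.4, -1.2]
grip_width: 0.017
finger_force: 77.9
```

```bash
python3 - <<'E'
from h import *
o=bot.observe(); print(o['clock'],o['position'],o['tool_rot'],o['force'],o['grip_width'])
t=snap('top'); s=snap('scene')
pickle.dump((t,s),open('p1.pkl','wb'))
tcp=np.array(o['position']); 
for d in(t,s): print(proj(d,tcp+[0,0,.036]),proj(d,tcp-[0,0,.062]),proj(d,[.5583,.0482,.072]))
def crop(d,c,w,h,k): x=int(c[0]-w/2);y=int(c[1]-h/2); print(x,y); return cv2.resize(d['frame'][y:y+h,x:x+w],None,fx=k,fy=k,interpolation=cv2.INTER_CUBIC)
a=crop(t,(295,245),66,100,6); b=crop(s,(345,205),66,100,6)
cv2.imwrite('pics/p1.png',np.hstack([a,b]))
E
```

```text
5.5 [0.55776789 0.04716265 0.20193522] [-3.14077988e+00  5.16553486e-04  1.91969050e+00] [ 0.2534223  -0.40554425 -1.16606019] 0.017000161048708672
[290.87774773 236.1081276 ] [293.39608228 242.20257276] [294.43881398 245.59192475]
[343.37188028 171.0839766 ] [342.02133193 207.37174365] [341.54702218 230.48937081]
262 195
312 155
```

View pics/p1.png

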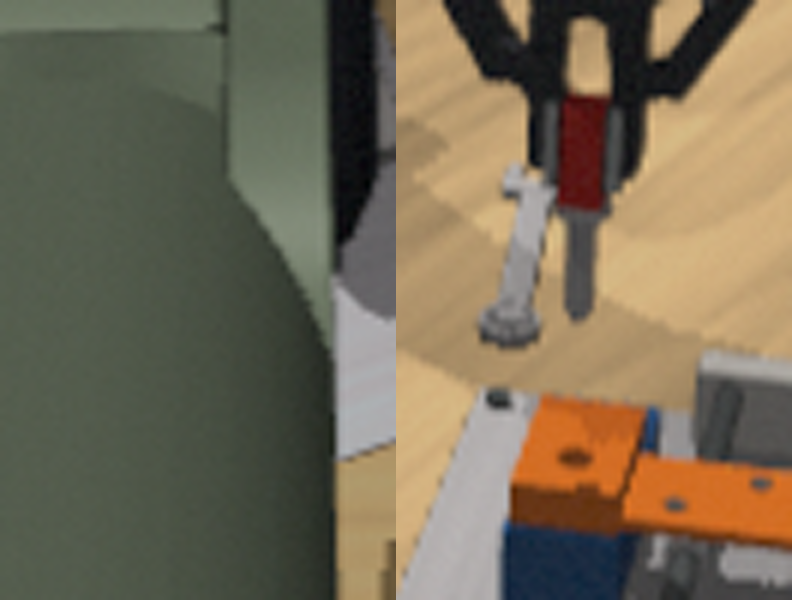

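The scene view shows the pin upright in the fingers, with its tip at (342.5,208) against a predicted (342.0,207.4). The hole is at (341.7,231). Pin and hole line up, and the arm hides them in the top view.

Emit:
{"name": "servo_tool", "arguments": {
  "plan": [
    [1.5,0.06,0.07,2,0,0,0],
    [1.5,0.06,0.07,4,0,0,0],
    [1.5,0.06,0.07,5.5,0,0,0],
    [1.5,0.06,0.07,6.2,0,0,0],
    [1.5,0.06,0.07,6.5,0,0,0],
    [1.5,0.06,0.07,6.5,0,0,0],
    [1.5,0.06,0.07,6.5,0,0,0]
  ]
}}

```text
clock: 6.3
position: [0.5588, 0.0488, 0.1379]
tool_rot: [3.141, 0.0, 1.92]
force: [-0.2, -0.1, -0.5]
grip_width: 0.0168
finger_force: 78.0
```

Emit:
{"name": "servo_tool", "arguments": {
  "plan": [
    [1.5,0,0,0.1,0,0,0],
    [1.5,0,0,0.2,0,0,0],
    [1.5,0,0,0.3,0,0,0],
    [1.5,0,0,0.4,0,0,0],
    [1.5,0,0,0.5,0,0,0],
    [1.5,0,0,0.5,0,0,0]
  ]
}}

```text
clock: 6.9
position: [0.5584, 0.0491, 0.1321]
tool_rot: [-3.141, -0.0, 1.92]
force: [0.3, -0.4, -1.1]
grip_width: 0.0171
finger_force: 78.0
```

Emit:
{"name": "servo_tool", "arguments": {
  "plan": [
    [1.5,-0.09,0.03,0.1,0,0,0],
    [1.5,-0.09,0.03,0.2,0,0,0],
    [1.5,-0.09,0.03,0.3,0,0,0],
    [1.5,-0.09,0.03,0.3,0,0,0]
  ]
}}

```text
clock: 7.3
position: [0.559, 0.0483, 0.1291]
tool_rot: [-3.141, -0.0, 1.92]
force: [-0.2, -0.2, -1.0]
grip_width: 0.0168
finger_force: 78.0
```

Emit:
{"name": "servo_tool", "arguments": {
  "plan": [
    [1.5,0,0,0.1,0,0,0],
    [1.5,0,0,0.2,0,0,0],
    [1.5,0,0,0.3,0,0,0],
    [1.5,0,0,0.3,0,0,0]
  ]
}}

```text
clock: 7.7
position: [0.5588, 0.0483, 0.126]
tool_rot: [-3.141, -0.0, 1.92]
force: [-1.2, 0.1, -1.1]
grip_width: 0.0173
finger_force: 77.9
```

Emit:
{"name": "servo_tool", "arguments": {
  "plan": [
    [1.5,0,0,0.15,0,0,0],
    [1.5,0,0,0.3,0,0,0],
    [1.5,0,0,0.45,0,0,0],
    [1.5,0,0,0.6,0,0,0],
    [1.5,0,0,0.75,0,0,0],
    [1.5,0,0,0.9,0,0,0],
    [1.5,0,0,0.9,0,0,0]
  ]
}}

```text
clock: 8.4
position: [0.5589, 0.0483, 0.1169]
tool_rot: [-3.141, -0.0, 1.92]
force: [-3.0, 0.6, -2.7]
grip_width: 0.0166
finger_force: 78.0
```

```bash
python3 - <<'E'
from h import *
o=bot.observe(); print(o['position'],o['force'],o['moment'])
E
```

```text
[0.55885792 0.04830528 0.11693191] [-2.99637674  0.63723174 -2.65325304] [0.22277162 0.80490349 0.0405449 ]
```

Emit:
{"name": "servo_tool", "arguments": {
  "plan": [
    [1.5,0,-0.08,0,0,0,0],
    [1.5,0,-0.08,0.1,0,0,0],
    [1.5,0,-0.08,0.2,0,0,0],
    [1.5,0,-0.08,0.3,0,0,0],
    [1.5,0,-0.08,0.3,0,0,0]
  ]
}}

```text
clock: 8.9
position: [0.5584, 0.048, 0.1142]
tool_rot: [3.141, 0.0, 1.92]
force: [-0.9, 1.8, -0.7]
grip_width: 0.017
finger_force: 78.1
```

Emit:
{"name": "servo_tool", "arguments": {
  "plan": [
    [1.5,0,0,0.06,0,0,0],
    [1.5,0,0,0.12,0,0,0],
    [1.5,0,0,0.12,0,0,0]
  ]
}}

```text
clock: 9.2
position: [0.5583, 0.048, 0.113]
tool_rot: [3.142, 0.0, 1.92]
force: [0.5, -0.0, -0.7]
grip_width: 0.017
finger_force: 78.1
```

Emit:
{"name": "servo_tool", "arguments": {
  "plan": [
    [1.5,0,0,0.05,0,0,0],
    [1.5,0,0,0.1,0,0,0],
    [1.5,0,0,0.1,0,0,0]
  ]
}}

```text
clock: 9.5
position: [0.5583, 0.048, 0.112]
tool_rot: [-3.142, 0.0, 1.92]
force: [-1.6, 0.5, -0.5]
grip_width: 0.0171
finger_force: 78.1
```

Emit:
{"name": "servo_tool", "arguments": {
  "plan": [
    [1.5,0,0,0.05,0,0,0],
    [1.5,0,0,0.05,0,0,0]
  ]
}}

```text
clock: 9.7
position: [0.5584, 0.048, 0.1118]
tool_rot: [3.141, 0.0, 1.92]
force: [-1.6, 0.1, 5.4]
grip_width: 0.017
finger_force: 79.2
```

Contact with the blue face at TCP z 0.1118, so the tip is at 50 mm as expected. Now I drag the leaf towards +y with light pressure and watch for the down force to vanish.

Emit:
{"name": "servo_tool", "arguments": {
  "plan": [
    [1.5,0.1,0,0,0,0,0],
    [1.5,0.2,0,0,0,0,0],
    [1.5,0.3,0,0,0,0,0],
    [1.5,0.4,0,0,0,0,0],
    [1.5,0.4,0,0,0,0,0]
  ]
}}

```text
clock: 10.2
position: [0.5574, 0.0511, 0.1118]
tool_rot: [3.141, 0.001, 1.92]
force: [1.9, -6.0, 6.1]
grip_width: 0.0174
finger_force: 78.9
```

Emit:
{"name": "servo_tool", "arguments": {
  "plan": [
    [1.5,0.1,0,0,0,0,0],
    [1.5,0.2,0,0,0,0,0],
    [1.5,0.2,0,0,0,0,0]
  ]
}}

```text
clock: 10.5
position: [0.5567, 0.0529, 0.1118]
tool_rot: [3.141, 0.001, 1.92]
force: [1.5, -6.3, 4.8]
grip_width: 0.017
finger_force: 78.9
```

Emit:
{"name": "servo_tool", "arguments": {
  "plan": [
    [1.5,0.1,0,0,0,0,0],
    [1.5,0.2,0,0,0,0,0],
    [1.5,0.2,0,0,0,0,0]
  ]
}}

```text
clock: 10.8
position: [0.556, 0.0548, 0.1118]
tool_rot: [3.141, 0.001, 1.92]
force: [2.8, -5.8, 4.4]
grip_width: 0.0172
finger_force: 78.9
```

Emit:
{"name": "servo_tool", "arguments": {
  "plan": [
    [1.5,0.1,0,0,0,0,0],
    [1.5,0.2,0,0,0,0,0],
    [1.5,0.2,0,0,0,0,0]
  ]
}}

```text
clock: 11.1
position: [0.5553, 0.0566, 0.1118]
tool_rot: [3.141, 0.001, 1.92]
force: [1.6, -6.0, 5.5]
grip_width: 0.0169
finger_force: 78.9
```

Emit:
{"name": "servo_tool", "arguments": {
  "plan": [
    [1.5,0.1,0,0,0,0,0],
    [1.5,0.2,0,0,0,0,0],
    [1.5,0.2,0,0,0,0,0]
  ]
}}

```text
clock: 11.4
position: [0.5547, 0.0585, 0.1118]
tool_rot: [3.141, 0.001, 1.92]
force: [1.3, -6.3, 5.6]
grip_width: 0.0173
finger_force: 78.9
```

Emit:
{"name": "servo_tool", "arguments": {
  "plan": [
    [1.5,0.1,0,0,0,0,0],
    [1.5,0.2,0,0,0,0,0],
    [1.5,0.2,0,0,0,0,0]
  ]
}}

```text
clock: 11.7
position: [0.554, 0.0604, 0.1118]
tool_rot: [3.141, 0.001, 1.92]
force: [1.9, -5.7, 4.5]
grip_width: 0.017
finger_force: 78.9
```

Emit:
{"name": "servo_tool", "arguments": {
  "plan": [
    [1.5,0.1,0,0,0,0,0],
    [1.5,0.2,0,0,0,0,0],
    [1.5,0.2,0,0,0,0,0]
  ]
}}

```text
clock: 12.0
position: [0.5533, 0.0623, 0.1118]
tool_rot: [3.141, 0.001, 1.92]
force: [1.4, -7.0, 5.3]
grip_width: 0.0169
finger_force: 78.9
```

Emit:
{"name": "servo_tool", "arguments": {
  "plan": [
    [1.5,0.1,0,0,0,0,0],
    [1.5,0.2,0,0,0,0,0],
    [1.5,0.2,0,0,0,0,0]
  ]
}}

```text
clock: 12.3
position: [0.5526, 0.0641, 0.1118]
tool_rot: [3.141, 0.001, 1.92]
force: [2.3, -5.9, 5.0]
grip_width: 0.0174
finger_force: 78.9
```

Emit:
{"name": "servo_tool", "arguments": {
  "plan": [
    [1.5,0.1,0,0,0,0,0],
    [1.5,0.2,0,0,0,0,0],
    [1.5,0.2,0,0,0,0,0]
  ]
}}

```text
clock: 12.6
position: [0.5518, 0.0662, 0.1117]
tool_rot: [3.141, 0.001, 1.92]
force: [1.7, -5.0, 5.5]
grip_width: 0.0173
finger_force: 78.9
```

Emit:
{"name": "servo_tool", "arguments": {
  "plan": [
    [1.5,0.1,0,0,0,0,0],
    [1.5,0.2,0,0,0,0,0],
    [1.5,0.2,0,0,0,0,0]
  ]
}}

```text
clock: 12.9
position: [0.5509, 0.0683, 0.1116]
tool_rot: [3.142, 0.001, 1.92]
force: [1.1, -3.7, 2.7]
grip_width: 0.0173
finger_force: 78.7
```

Emit:
{"name": "servo_tool", "arguments": {
  "plan": [
    [1.5,0.1,0,0,0,0,0],
    [1.5,0.2,0,0,0,0,0],
    [1.5,0.2,0,0,0,0,0]
  ]
}}

```text
clock: 13.2
position: [0.55, 0.0707, 0.1115]
tool_rot: [-3.141, -0.0, 1.921]
force: [1.2, -4.3, 1.2]
grip_width: 0.0174
finger_force: 78.6
```

Emit:
{"name": "servo_tool", "arguments": {
  "plan": [
    [1.5,0.1,0,0,0,0,0],
    [1.5,0.15,0,0,0,0,0],
    [1.5,0.15,0,0,0,0,0]
  ]
}}

```text
clock: 13.5
position: [0.5494, 0.0721, 0.1115]
tool_rot: [-3.141, -0.0, 1.92]
force: [0.5, -2.8, -0.7]
grip_width: 0.0171
finger_force: 78.5
```

Emit:
{"name": "servo_tool", "arguments": {
  "plan": [
    [1.5,0.1,0,0,0,0,0],
    [1.5,0.15,0,0,0,0,0],
    [1.5,0.15,0,0,0,0,0]
  ]
}}

```text
clock: 13.8
position: [0.549, 0.0735, 0.1115]
tool_rot: [-3.141, -0.0, 1.921]
force: [0.0, -4.0, -0.7]
grip_width: 0.017
finger_force: 78.5
```

Emit:
{"name": "servo_tool", "arguments": {
  "plan": [
    [1.5,0.1,0,0,0,0,0],
    [1.5,0.15,0,0,0,0,0],
    [1.5,0.15,0,0.06,0,0,0],
    [1.5,0.15,0,0.12,0,0,0],
    [1.5,0.15,0,0.12,0,0,0]
  ]
}}

```text
clock: 14.3
position: [0.5485, 0.0749, 0.1103]
tool_rot: [-3.142, -0.0, 1.92]
force: [0.1, -2.9, -0.1]
grip_width: 0.017
finger_force: 78.4
```

Emit:
{"name": "servo_tool", "arguments": {
  "plan": [
    [1.5,0,0,0.08,0,0,0],
    [1.5,0,0,0.15,0,0,0],
    [1.5,0,0,0.15,0,0,0]
  ]
}}

```text
clock: 14.6
position: [0.5485, 0.0748, 0.1087]
tool_rot: [-3.141, -0.0, 1.92]
force: [0.2, -2.8, -1.6]
grip_width: 0.0171
finger_force: 78.3
```

Emit:
{"name": "servo_tool", "arguments": {
  "plan": [
    [1.5,0,0,0.08,0,0,0],
    [1.5,0,0,0.15,0,0,0],
    [1.5,0,0,0.15,0,0,0]
  ]
}}

```text
clock: 14.9
position: [0.5485, 0.0749, 0.1072]
tool_rot: [-3.142, -0.0, 1.92]
force: [0.2, -2.0, -1.3]
grip_width: 0.0169
finger_force: 78.3
```

Emit:
{"name": "servo_tool", "arguments": {
  "plan": [
    [1.5,0,0,0.05,0,0,0],
    [1.5,0,0,0.1,0,0,0],
    [1.5,0,0,0.1,0,0,0]
  ]
}}

```text
clock: 15.2
position: [0.5487, 0.0748, 0.1065]
tool_rot: [3.141, -0.0, 1.92]
force: [-0.8, -3.0, 5.2]
grip_width: 0.0175
finger_force: 79.1
```

Emit:
{"name": "servo_tool", "arguments": {
  "plan": [
    [1.5,0.05,0,0,0,0,0],
    [1.5,0.1,0,0,0,0,0],
    [1.5,0.1,0,0,0,0,0]
  ]
}}

```text
clock: 15.5
position: [0.5485, 0.0752, 0.1065]
tool_rot: [3.141, 0.001, 1.92]
force: [-0.2, -6.9, 4.3]
grip_width: 0.0171
finger_force: 79.0
```

Emit:
{"name": "servo_tool", "arguments": {
  "plan": [
    [1.5,0,-0.05,0,0,0,0],
    [1.5,0,-0.05,0,0,0,0]
  ]
}}

```text
clock: 15.7
position: [0.5483, 0.0751, 0.1066]
tool_rot: [3.14, 0.001, 1.92]
force: [1.4, -6.7, 2.9]
grip_width: 0.017
finger_force: 78.7
```

Emit:
{"name": "servo_tool", "arguments": {
  "plan": [
    [1.5,0.05,0,0,0,0,0],
    [1.5,0.08,0,0,0,0,0],
    [1.5,0.08,0,0,0,0,0]
  ]
}}

```text
clock: 16.0
position: [0.5482, 0.0754, 0.1066]
tool_rot: [3.14, 0.001, 1.92]
force: [2.9, -8.0, 2.8]
grip_width: 0.017
finger_force: 78.7
```

Emit:
{"name": "servo_tool", "arguments": {
  "plan": [
    [1.5,0,-0.04,0,0,0,0],
    [1.5,0,-0.04,0,0,0,0]
  ]
}}

```text
clock: 16.2
position: [0.5481, 0.0754, 0.1067]
tool_rot: [3.14, 0.001, 1.92]
force: [3.6, -7.8, 2.6]
grip_width: 0.0165
finger_force: 78.5
```

Emit:
{"name": "servo_tool", "arguments": {
  "plan": [
    [1.5,-0.1,0,0,0,0,0],
    [1.5,-0.2,0.03,0,0,0,0],
    [1.5,-0.2,0.03,0,0,0,0]
  ]
}}

```text
clock: 16.5
position: [0.5484, 0.0747, 0.1065]
tool_rot: [3.141, -0.0, 1.921]
force: [2.3, -1.8, 5.9]
grip_width: 0.0169
finger_force: 78.9
```

Emit:
{"name": "servo_tool", "arguments": {
  "plan": [
    [1.5,-0.1,0,0,0,0,0],
    [1.5,-0.1,0,0,0,0,0]
  ]
}}

```text
clock: 16.7
position: [0.5482, 0.0738, 0.1062]
tool_rot: [-3.141, -0.0, 1.921]
force: [1.4, 0.1, -1.6]
grip_width: 0.017
finger_force: 78.2
```

Emit:
{"name": "servo_tool", "arguments": {
  "plan": [
    [1.5,0,0,0.05,0,0,0],
    [1.5,0,0,0.1,0,0,0],
    [1.5,0,0,0.1,0,0,0]
  ]
}}

```text
clock: 17.0
position: [0.5481, 0.0735, 0.1051]
tool_rot: [-3.141, -0.0, 1.92]
force: [0.7, -1.1, -1.8]
grip_width: 0.017
finger_force: 78.2
```

Emit:
{"name": "servo_tool", "arguments": {
  "plan": [
    [1.5,0,0,0.05,0,0,0],
    [1.5,0,0,0.1,0,0,0],
    [1.5,0,0,0.1,0,0,0]
  ]
}}

```text
clock: 17.3
position: [0.5483, 0.0735, 0.1042]
tool_rot: [-3.141, -0.0, 1.92]
force: [-0.4, -1.0, -0.7]
grip_width: 0.0175
finger_force: 78.2
```

Emit:
{"name": "servo_tool", "arguments": {
  "plan": [
    [1.5,0,0,0.07,0,0,0],
    [1.5,0,0,0.14,0,0,0],
    [1.5,0,0,0.21,0,0,0],
    [1.5,0,0,0.21,0,0,0]
  ]
}}

```text
clock: 17.7
position: [0.5483, 0.0735, 0.1021]
tool_rot: [-3.141, -0.0, 1.92]
force: [-0.2, -0.8, -0.7]
grip_width: 0.0172
finger_force: 78.2
```

Emit:
{"name": "servo_tool", "arguments": {
  "plan": [
    [1.5,0,0,0.07,0,0,0],
    [1.5,0,0,0.14,0,0,0],
    [1.5,0,0,0.21,0,0,0],
    [1.5,0,0,0.21,0,0,0]
  ]
}}

```text
clock: 18.1
position: [0.5483, 0.0735, 0.1]
tool_rot: [-3.141, 0.0, 1.92]
force: [0.1, 0.1, -1.2]
grip_width: 0.0168
finger_force: 78.2
```

Emit:
{"name": "servo_tool", "arguments": {
  "plan": [
    [1.5,0,0,0.1,0,0,0],
    [1.5,0,0,0.2,0,0,0],
    [1.5,0,0,0.3,0,0,0],
    [1.5,0,0,0.4,0,0,0],
    [1.5,0,0,0.5,0,0,0],
    [1.5,0,0,0.6,0,0,0],
    [1.5,0,0,0.6,0,0,0]
  ]
}}

```text
clock: 18.8
position: [0.5483, 0.0735, 0.094]
tool_rot: [-3.141, -0.0, 1.92]
force: [-0.2, -0.1, -0.8]
grip_width: 0.0172
finger_force: 78.2
```

Emit:
{"name": "servo_tool", "arguments": {
  "plan": [
    [1.5,0,0,0.1,0,0,0],
    [1.5,0,0,0.2,0,0,0],
    [1.5,0,0,0.3,0,0,0],
    [1.5,0,0,0.4,0,0,0],
    [1.5,0,0,0.5,0,0,0],
    [1.5,0,0,0.6,0,0,0],
    [1.5,0,0,0.6,0,0,0]
  ]
}}

```text
clock: 19.5
position: [0.5483, 0.0735, 0.088]
tool_rot: [-3.141, -0.0, 1.92]
force: [-0.1, 0.7, -0.3]
grip_width: 0.0168
finger_force: 78.2
```

Emit:
{"name": "servo_tool", "arguments": {
  "plan": [
    [1.5,0,0,0.08,0,0,0],
    [1.5,0,0,0.16,0,0,0],
    [1.5,0,0,0.24,0,0,0],
    [1.5,0,0,0.32,0,0,0],
    [1.5,0,0,0.36,0,0,0],
    [1.5,0,0,0.36,0,0,0]
  ]
}}

```text
clock: 20.1
position: [0.5483, 0.0735, 0.0845]
tool_rot: [-3.141, 0.0, 1.92]
force: [-0.4, 0.0, -1.8]
grip_width: 0.0167
finger_force: 78.2
```

Emit:
{"name": "servo_tool", "arguments": {
  "plan": [
    [1.5,0,0,0.04,0,0,0],
    [1.5,0,0,0.04,0,0,0]
  ]
}}

```text
clock: 20.3
position: [0.5484, 0.0735, 0.0841]
tool_rot: [-3.142, 0.0, 1.92]
force: [0.3, -0.5, -1.0]
grip_width: 0.017
finger_force: 78.2
```

Emit:
{"name": "servo_tool", "arguments": {
  "plan": [
    [1.5,0,0,0.04,0,0,0],
    [1.5,0,0,0.04,0,0,0]
  ]
}}

```text
clock: 20.5
position: [0.5484, 0.0735, 0.0839]
tool_rot: [3.141, -0.0, 1.92]
force: [-0.9, -0.1, 3.0]
grip_width: 0.0171
finger_force: 79.0
```

Emit:
{"name": "servo_tool", "arguments": {
  "plan": [
    [1.5,0,0,0.03,0,0,0],
    [1.5,0,0,0.03,0,0,0]
  ]
}}

```text
clock: 20.7
position: [0.5485, 0.0735, 0.0839]
tool_rot: [3.141, -0.0, 1.92]
force: [-2.3, 0.3, 10.1]
grip_width: 0.017
finger_force: 80.0
```

The collar seated at TCP z 0.0839, as expected. Now I ease off, let go and lift clear.

Emit:
{"name": "servo_tool", "arguments": {
  "plan": [
    [1.5,0,0,-0.03,0,0,0],
    [2.5,0,0,-0.03,0,0,0],
    [3.5,0,0,-0.03,0,0,0],
    [4.5,0,0,-0.03,0,0,0],
    [4.5,0,0,-0.03,0,0,0],
    [4.5,0,0,-0.03,0,0,0],
    [4.5,0,0,-0.03,0,0,0]
  ]
}}

```text
clock: 21.4
position: [0.5484, 0.0735, 0.0837]
tool_rot: [-3.142, 0.0, 1.92]
force: [-0.3, 0.6, -0.1]
grip_width: 0.0449
finger_force: 0.0
```

Emit:
{"name": "servo_tool", "arguments": {
  "plan": [
    [4.5,0,0,-0.5,0,0,0],
    [4.5,0,0,-1.5,0,0,0],
    [4.5,0,0,-3,0,0,0],
    [4.5,0,0,-5,0,0,0],
    [4.5,0,0,-8,0,0,0],
    [4.5,0,0,-12,0,0,0],
    [4.5,0,0,-12,0,0,0],
    [4.5,6,-4,-12,0,0,0],
    [4.5,11,-8,-12,0,0,0],
    [4.5,15,-10,-12,0,0,0]
  ]
}}

```text
clock: 22.4
position: [0.4251, 0.1613, 0.2042]
tool_rot: [3.141, -0.0, 1.919]
force: [1.0, 1.3, 0.4]
grip_width: 0.045
finger_force: 0.0
```

```bash
python3 - <<'E'
from h import *
o=bot.observe(); print(o['clock'],o['position'],o['force'],o['grip_width'])
t=snap('top'); s=snap('scene')
a=cv2.resize(t['frame'][180:310,230:460],(800,452),interpolation=cv2.INTER_CUBIC)[:, :]
b=cv2.resize(s['frame'][195:335,225:405],(514,400),interpolation=cv2.INTER_CUBIC)
a=cv2.resize(t['frame'][185:305,235:335],(286,400),interpolation=cv2.INTER_CUBIC)
cv2.imwrite('pics/f.png',np.hstack([a,b]))
X=[.5483,.0735,.120]
print(proj(t,X),proj(s,X))
E
```

```text
22.4 [0.42514495 0.16129973 0.20424493] [1.04441502 1.30281827 0.38771659] 0.04501855675831094
[281.81718137 247.62708796] [343.81716451 208.66306957]
```

View pics/f.png

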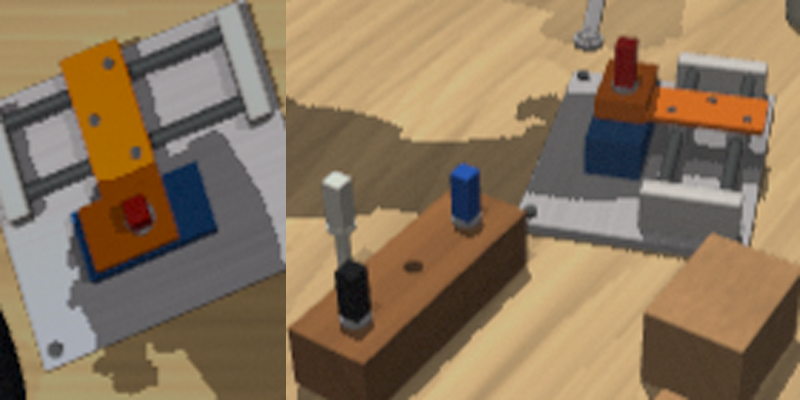

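The pin stands upright with its collar flat on the orange knuckle, grip at about (138,213) in the top panel and (626,62) in the scene panel. The spare pins, the white look-alike and the carton haven't moved. Handing in.

```bash
python3 -c "
from workcell import bot
print(bot.job_done())"
```

```text
the job is handed in; nothing more can be done
None
```

The red hinge pin is threaded through both knuckles with its collar flat on the orange one and the gripper clear; the spares look untouched in the last pictures, and I handed the job in at about 22 s (no verdict came back).

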